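Plug the vent and draw the vacuum with the telescopic hand pump

ROBOT

A 7-joint arm with a two-finger parallel gripper is mounted at the origin on the work surface. World frame = base frame: x ahead of the robot, y to its left, z up, the work surface at z = 0. Lengths are in m, angles in rad, forces in N, time in s.
With the tool pointing down it reaches from about 0.375 to 0.925 m from the base axis. Payload 3.1 kg.
Tool frame: the origin (TCP) lies on the centre line of the jaws, within the pads' length; the fingertips stand 11 mm ahead of it and the grasp point (between the pads) lies 8 mm behind it; z points along the fingers, y is the direction in which the jaws open and shut (so a half turn about z gives the same grasp; the last joint's range is limited). The gripper opens to 85 mm and grips with 20 to 120 N. Pads are 22 mm wide; open, the fingers measure 114 mm over their backs; the gripper's body (76 mm by 85 mm) begins 54 mm behind the grasp point. The pads swing forward as they close: fully open they stand 13 mm farther back than shut.
Start: joints at [-1.423, 0.383, 0.044, 1.598, -0.018, 1.161, -0.05], TCP at [0.158, 0.63, 0.242] pointing down, gripper open.
Joint ranges: [-2.61, 2.61], [-0.41, 2.15], [-1.48, 1.57], [0, 2.5], [-1.57, 4.71], [0.05, 1.97], [-2.85, 2.85]. Speed limits (rad/s): [2.79, 2.79, 3.14, 3.14, 3.14, 3.14, 3.14].

INTERFACE

Orientations are given as a rotation vector (axis times angle).
In Python, from plant import read_state, read_camera, finish_job gives the robot as it stands. The module is installed in compiled form; this text tells all that it offers.
- The arm moves only by the shell command python3 -m crank 'ROWS' [FORCE]. ROWS is JSON, a list of rows, each a list of 3 entries, a list of its own where there are three numbers: the shift along the world's x, y, z in mm, then the turn about the world's z in rad, then the opening, from -1 (shut) to 1 (fully open), so that 0 is half open. In form: [[[dx, dy, dz], spin, hand], ...]. A call has 1 to 20 rows; each row shifts and turns the commanded pose from where the row before left it; what a row does not reach is not made up. A row lasts 1/12 s, in which the tool goes at most 41.7 mm and 7.16 degrees, less where a joint would pass 70% of its speed; a pose out of reach is approached as far as the arm can. A call with a gripper value outside its range is refused whole. The fingers move at their own pace and stop on an object; FORCE is the grip in N (left out, the last holds). Time passes only in rows, so rows that do not move let the fingers close. It gives the time, the measured TCP pose, the force and the opening at its end, in the units of the state.
- read_state(): the state, without advancing time (a new reading comes with each control period).
- read_camera(name): name is "side" or "top" or "wrist"; returns a dict with "image" (384x512x3 uint8, red, green, blue), "depth" (384x512 float32, m along the optical axis (not along the pixel's ray), 0 where there is no reading), "camera_matrix" (3x3 intrinsics, pixels), "R" (3x3) and "t" (3): a world point X has camera coordinates R X + t; the wrist camera has in their place "tool_from_camera" (4x4, takes a point from camera to tool coordinates, whose origin is the TCP and whose axes are the flange's). Camera axes: x right, y down, z forward; pixel columns grow to the right and rows downward; lengths in m; the calibration is good to about 2 mm. A picture is of the moment at which its call begins: read the wrist's pose just before it.
- finish_job(): hands the job in, once; it reports no verdict.
The state is a dict: "t": time; "q": joint angles; "joint_velocities": joint speeds; "joint_efforts": joint torques, N m; "ee_pos": TCP position; "ee_rot": TCP orientation; "ft_force": force on the tool from outside, world axes, zero at the start; "moment": the same for the moment, N m; "grip_width": opening from 0.0 (shut) to 1.0 (fully open).
Only numpy, scipy, OpenCV 4.12 (cv2) and the standard library are available. Lean on these libraries where they do the work, as an engineer would, in place of code of your own. Each camera call takes 0.05 s, during which the arm holds its last target.

TASK

Leak-test the clear chamber: pluck the blanking plug (the short one with the plain closed round head) from the pocket tray, seat it fully home in the vent port on the chamber lid and let go of it. Then take the T-handle of the hand pump, squeeze in its release button and draw the telescopic handle up past its first stop to the second stop, and finish while still holding it there at full draw, since it springs back in when released. Leave the other two fittings in their pockets, and the spare liner and the screwdriver where they are.

Things in the scene. Friction and masses are not known exactly. Their poses are not given: they have to be found in the camera images.
- rig: Fixed rig, origin at the middle of the underside of its round aluminium base (290 mm wide, 10 mm thick), z up. Clear chamber, axis 78 mm along +y: lid 114 mm wide, top 77 mm above the bench; four rods 50 mm from its axis, on the diagonals, end 83 mm above the bench. Brass hand pump, axis 78 mm along -y: barrel 44 mm wide; cap 54 mm wide, its top 123 mm above the bench.
- vent_port (a point): Centre of the open mouth of the vent port: a round brass tube 24 mm across standing 18 mm up from the middle of the chamber lid, rim 95 mm above the bench, bore 13 mm wide and 16 mm deep, axis vertical. Axes as the rig's.
- pump_handle: The pump's T-handle: a black bar along y on a steel rod, 90 mm long, 24 mm wide (x = -12 to 12 mm), 26 mm high (z = 26 to 52 mm), release button in the middle of its +x face. Origin on the pump axis, at the cap's top while stowed; z up, axes parallel to the rig's. Below the stowed bar on the +x side the latch keeper stands on the cap, its top 12 mm below the bar.
- handle_grip (a point): A point inside the T-handle's bar, on the pump axis, mid-length, 10 mm below its top face and 16 mm above its underside; 165 mm above the bench when stowed, 265 mm at the second stop. Fingers that close across the bar here (along the handle's x) press the button. Moves with the handle; axes parallel to the rig's.
- button_face (a point): Centre of the outer face of the release button, a steel rectangle 26 mm long (y) and 16 mm high in the middle of the bar's +x face. It stands 5.5 mm proud of the bar at rest and goes in 5 mm along the handle's -x; light spring, 1 N at the start, about 2.5 N fully in.
- button (a joint): How far the release button is pressed: 0 = out, 0.005 m = fully in. While it is out, a hook below it latches the stowed handle to the keeper on the pump's cap; pressed 3.5 mm or more it frees the handle. Once the handle is up the button no longer matters and may stay squeezed.
- inner_draw (a joint): How far the inner rod with the T-handle is drawn out of the middle tube: 0 = in, 0.050 m = fully out. It comes first, against a pull of about 5 N: at 0.050 m the handle is at its first stop.
- outer_draw (a joint): How far the middle tube (aluminium, 22 mm wide) is drawn out of the barrel: 0 = in, 0.050 m = fully out. It follows when the handle is pulled past the first stop, with about 9 to 12 N; the second stop is a hard end, 100 mm above the stowed height. Springs draw both sections back in when the handle is let go.
- tray: Fixed grey pocket tray, 110 mm (x) by 165 mm (y) by 22 mm high, with six round pockets 13 mm wide and 17 mm deep: x = -26 and +26 mm, y = -52, 0 and +52 mm. Origin: centre of its underside, on the bench. Three pockets hold a brass fitting each, in any order.
- plug: The blanking plug, brass, about 40 g: plain closed round knurled head 18 mm wide and 18 mm tall; below it a stem 11 mm wide and 14 mm long, tapering to 8 mm at the tip. Origin: centre of the head's underside (the shoulder), z up. In the tray the stem hangs in a pocket and the shoulder rests on the tray's top, 22 mm above the bench.
- hose_barb: Bystander in the tray: brass hose fitting, hexagonal foot 22 mm across corners with a ribbed open nipple, 32 mm tall above the tray. Origin: centre of the foot's underside.
- sleeve: Bystander in the tray: brass adapter, flat round flange 27 mm across and 5 mm thick with an open 15 mm tube on it, 21 mm tall above the tray. Origin: centre of the flange's underside.
- liner: Bystander on the bench: loose brass cylinder liner, an upright open tube 48 mm across and 60 mm tall. Origin: centre of its underside.
- screwdriver: Bystander lying on the bench: a screwdriver with a black handle. Origin near the middle of its underside.

How it is judged:
By the outcome, as a careful person would: the job done as asked, in the order asked, and still so for the second after the job is handed in, while the arm keeps its last pose, push and grip.
It also fails if it takes over 61 s, if anything falls off the work surface, if the arm or the gripper's body presses on something with over 40 N, if the wrist force passes 120 N, or if a joint passes its speed limit or range.

## Working session

There is one attempt and no reset: what is moved stays moved. The work goes in short steps, Python scripts to look and compute and a shell command to move; the robot and the scene stay as the last step left them, time stands still between calls to the robot, and variables do not carry over. Pictures are saved under pics/ and viewed, and the job is handed in when it is done.

```bash
mkdir -p pics; ls
cat > h.py <<'E'
import numpy as np,cv2
from plant import *
def snap(n,f):
    s=read_state(); c=read_camera(n)
    np.savez('/tmp/'+f+'.npz',ee_pos=s['ee_pos'],ee_rot=s['ee_rot'],**c)
    cv2.imwrite('pics/'+f+'.png',cv2.cvtColor(c['image'],cv2.COLOR_RGB2BGR))
def crop(f,u0,u1,v0,v1,k,o):
    c=np.load('/tmp/'+f+'.npz'); im=c['image'][v0:v1,u0:u1]
    cv2.imwrite('pics/'+o+'.png',cv2.cvtColor(cv2.resize(im,None,fx=k,fy=k,interpolation=cv2.INTER_CUBIC),cv2.COLOR_RGB2BGR))
def frame(c):
    K=c['camera_matrix']
    if 'R' in c: R=c['R'];t=c['t']; return K,R.T,-R.T@t
    T=c['tool_from_camera'];Rt=cv2.Rodrigues(np.array(c['ee_rot']))[0]
    return K,Rt@T[:3,:3],Rt@T[:3,3]+c['ee_pos']
def ray(f,u,v,z=None):
    c=np.load('/tmp/'+f+'.npz');K,R,o=frame(c)
    d=R@np.linalg.inv(K)@np.array([u,v,1.])
    if z is None:
        return o+d*c['depth'][int(round(v)),int(round(u))]
    return o+d*(z-o[2])/d[2]
def proj(f,X):
    c=np.load('/tmp/'+f+'.npz');K,R,o=frame(c)
    p=K@(R.T@(np.array(X)-o)); return p[:2]/p[2]
E
python3 - <<'E'
from h import *
for n in ['side','top','wrist']: snap(n,n+'0')
s=read_state();print(s)
for f in ['side0','top0','wrist0']:
    K,R,o=frame(np.load('/tmp/'+f+'.npz'));print(f,o.round(3),R[:,2].round(2),K[0,0])
E
```

```text
pics
{'t': 0.15, 'q': array([-1.42282291,  0.38360307,  0.0438474 ,  1.59918773, -0.01786455,
        1.1611886 , -0.04990835]), 'joint_velocities': array([-0.00020898, -0.00207257,  0.00038558, -0.0044019 , -0.00245662,
        0.00075991, -0.00108696]), 'joint_efforts': array([ 2.14927451e-03, -4.34051299e+01,  1.02697782e+00, -2.49982560e+01,
        1.07594859e-02,  7.30985470e-03,  2.86354509e-05]), 'ee_pos': array([0.15798653, 0.62978976, 0.24121618]), 'ee_rot': array([-0.38495133, -3.11780444,  0.00312816]), 'ft_force': array([-0.41075134, -0.59802711, -0.97574099]), 'moment': array([0.00131951, 0.02741793, 0.00856541]), 'grip_width': 0.998652353073034}
side0 [-0.005 -0.632  0.804] [ 0.51  0.59 -0.63] 410.13186082963915
top0 [ 0.445 -0.006  1.587] [ 0.08  0.02 -1.  ] 456.7318120467771
wrist0 [0.089 0.647 0.373] [ 0.27 -0.07 -0.96] 336.74662362425823
```

View pics/side0.png

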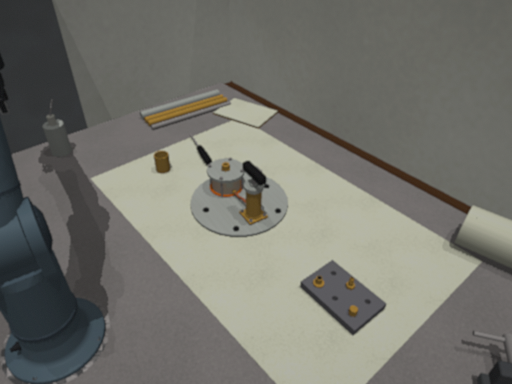

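View pics/top0.png

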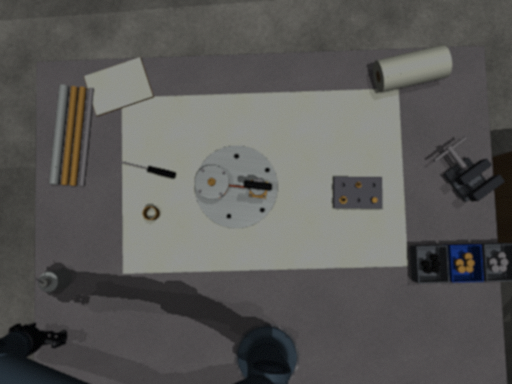

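View pics/wrist0.png

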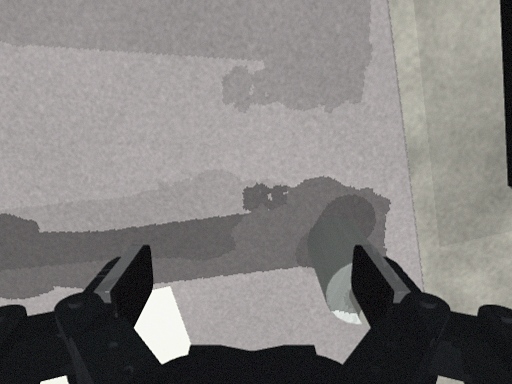

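The top view has +x up and +y left. The rig is around pixel (236,187), with the chamber on the left and the pump on the right. The tray is at (357,192) with three fittings, the liner at (151,212) and the screwdriver at (150,170).

Run:
```python
from h import *
crop('top0',320,395,165,220,10,'tray_t')
crop('top0',185,290,140,235,7,'rig_t')
crop('side0',290,395,255,335,7,'tray_s')
crop('side0',180,300,145,245,6,'rig_s')
```

```text
(no output)
```

View pics/tray_t.png

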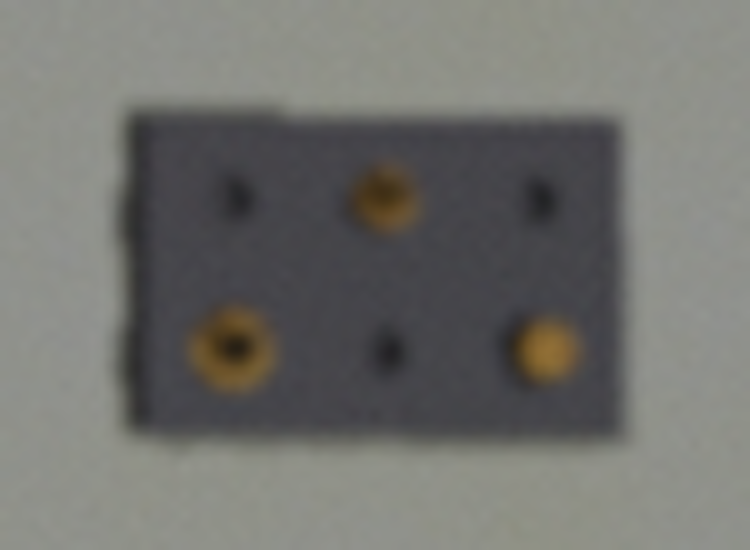

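View pics/rig_t.png

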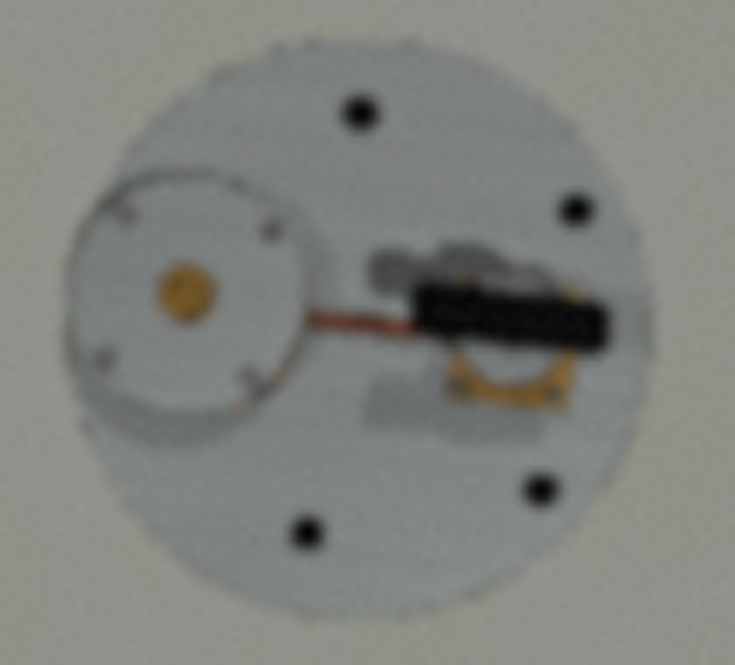

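View pics/tray_s.png

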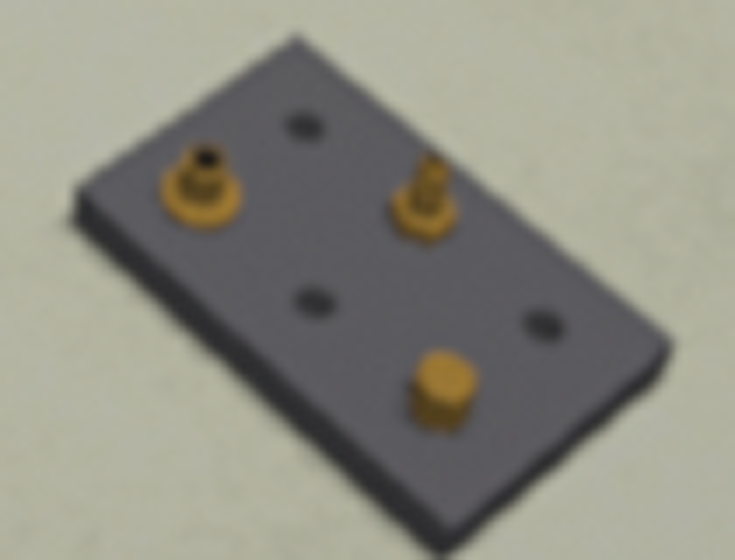

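View pics/rig_s.png

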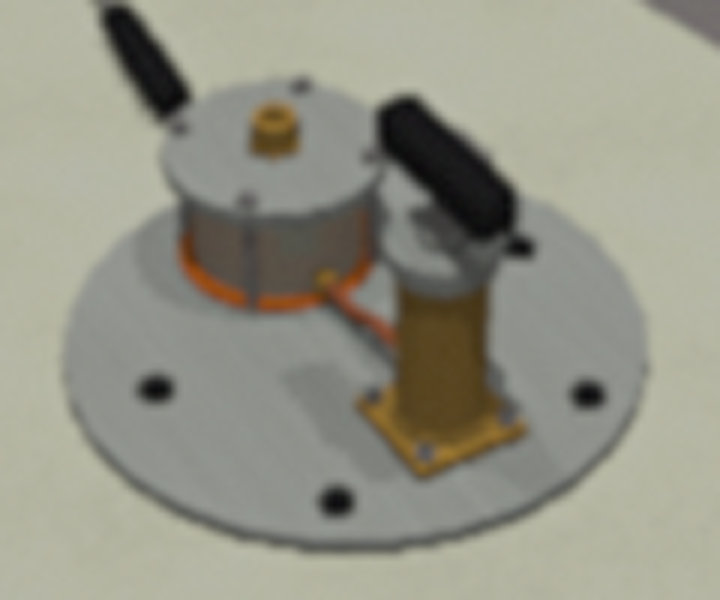

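The plug is the plain-headed fitting, at crop (548,350) in the top view and (445,378) in the side view. The vent mouth is at top crop (187,293) and the bar runs from (415,302) to (607,327). Next I compute positions.

Run:
```python
from h import *
P=lambda x,y,u0,v0,k:(u0+(x+.5)/k-.5,v0+(y+.5)/k-.5)
def two(a,b,fa='top0',fb='side0'):
    L=[]
    for f,p in((fa,a),(fb,b)):
        K,R,o=frame(np.load('/tmp/'+f+'.npz'));d=R@np.linalg.inv(K)@np.array([*p,1]);d/=np.linalg.norm(d);L.append((o,d))
    A=sum(np.eye(3)-np.outer(d,d) for o,d in L);b=sum((np.eye(3)-np.outer(d,d))@o for o,d in L)
    return np.linalg.solve(A,b)
T=lambda x,y:P(x,y,185,140,7)
pt=P(548,350,320,165,10);ps=P(445,378,290,255,7)
print('plug top',ray('top0',*pt,.040),'side',ray('side0',*ps,.040),two(pt,ps))
vt=T(187,293);vs=P(275,116,180,145,6)
print('vent',ray('top0',*vt,.095),ray('side0',*vs,.095),two(vt,vs))
# tray corners
for c in [(130,108),(620,118),(625,438),(130,432)]: print('tray',ray('top0',*P(*c,320,165,10),.022))
e=[ray('top0',*T(*c),.175) for c in [(418,302),(606,328)]]
m=ray('top0',*T(511,316),.175);print('bar',e,m, np.degrees(np.arctan2(*(e[0]-e[1])[:2])))
# side bar top ends
for c in [(395,105),(500,205)]: print('bar s',ray('side0',*P(*c,180,145,6),.175))
print('base', ray('top0',*T(361,327),.005))
# rods
for c in [(122,212),(272,229),(105,360),(251,380)]: print('rod',ray('top0',*T(*c),.083))
print('liner',ray('top0',151,212,.06),ray('top0',177,175,.02))
```

```text
plug top [ 0.51865603 -0.37993003  0.04      ] side [ 0.51775859 -0.37982954  0.04      ] [ 0.5184682  -0.37983156  0.03934629]
vent [0.59104815 0.16341707 0.095     ] [0.59440621 0.16568203 0.095     ] [0.5912967  0.16267208 0.09802774]
tray [ 0.60672144 -0.24565392  0.022     ]
tray [ 0.5982478  -0.41256605  0.022     ]
tray [ 0.48879127 -0.40891953  0.022     ]
tray [ 0.49562818 -0.24112781  0.022     ]
bar [array([0.57611678, 0.05175591, 0.175     ]), array([ 0.56208098, -0.03121004,  0.175     ])] [0.56866059 0.0106888  0.175     ] 9.602124886134895
bar s [0.57252966 0.04803583 0.175     ]
bar s [ 0.55915293 -0.03584711  0.175     ]
base [0.58033551 0.08733536 0.005     ]
rod [0.63174651 0.19488319 0.083     ]
rod [0.62147504 0.12379429 0.083     ]
rod [0.56156875 0.20428852 0.083     ]
rod [0.55006912 0.1353508  0.083     ]
liner [0.49747409 0.37229567 0.06      ] [0.62431365 0.29038673 0.02      ]
```

```bash
python3 -m crank '[[[25,-23,3],0,1],[[25,-23,3],0,1],[[25,-23,3],0,1],[[25,-23,3],0,1],[[25,-23,3],0,1],[[25,-23,3],0,1],[[25,-23,3],0,1],[[25,-23,3],0,1],[[25,-23,3],0,1],[[25,-23,3],0,1],[[25,-23,3],0,1],[[25,-23,3],0,1],[[0,-36,0],0,1],[[0,-36,0],0,1],[[0,-36,0],0,1],[[0,-36,0],0,1]]'; python3 -c "
from h import *
snap('wrist','w1');s=read_state();print(s['q'].round(2),s['ft_force'].round(1),cv2.Rodrigues(s['ee_rot'])[0].round(3))"
```

```text
t: 1.48
ee_pos: [0.4578, 0.2085, 0.2778]
ee_rot: [-0.385, -3.117, 0.001]
ft_force: [1.0, 0.2, -0.8]
grip_width: 1.0
[-0.83  0.06  0.35  1.92 -0.02  1.17  0.84] [-0.6 -5.9 -0.8] [[-0.967  0.254 -0.002]
 [ 0.254  0.967 -0.006]
 [ 0.001 -0.006 -1.   ]]
```

View pics/w1.png

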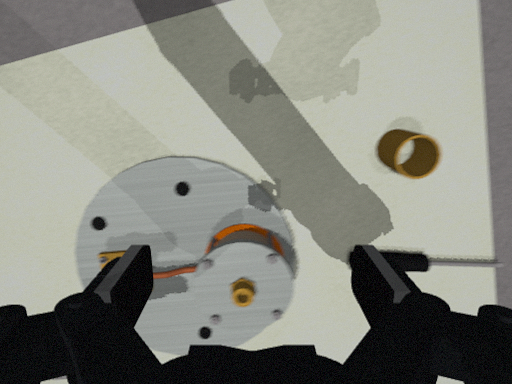

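Wrist view: vent mouth at (243,291), rods around it, liner at (415,155). The handle is hidden behind the left finger.

```bash
python3 -c "
from h import *
print(ray('w1',244,290,.095), ray('w1',244,290))
crop('w1',170,320,210,350,5,'w1c')"
python3 -m crank '[[[4,-36,0],0,1],[[4,-36,0],0,1],[[4,-36,0],0,1],[[4,-36,0],0,1],[[4,-36,0],0,1],[[4,-36,0],0,1],[[4,-36,0],0,1],[[4,-36,0],0,1],[[4,-36,0],0,1],[[4,-36,0],0,1],[[4,-36,0],0,1],[[4,-36,0],0,1],[[4,-36,0],0,0.5],[[4,-36,0],0,0.3],[[4,-36,-20],0,0.3],[[0,-36,-30],0,0.3],[[0,-12,-30],0,0.3],[[0,0,-30],0,0.3],[[0,0,-10],0,0.3],[[0,0,0],0,0.3]]'; python3 -c "
from h import *
snap('wrist','w2');s=read_state();print(s['q'].round(2),s['ft_force'].round(1),cv2.Rodrigues(s['ee_rot'])[0].round(3))"
```

```text
[0.58198548 0.16837855 0.095     ] [0.58181482 0.16842898 0.09527821]
t: 3.2
ee_pos: [0.5161, -0.371, 0.1575]
ee_rot: [-0.384, -3.11, -0.006]
ft_force: [0.3, 0.9, -0.3]
grip_width: 0.651
[ 0.02  0.53  0.71  1.72 -0.39  1.04  2.19] [-0.2 -0.1  0.1] [[-0.97   0.242 -0.003]
 [ 0.242  0.97   0.002]
 [ 0.003  0.002 -1.   ]]
```

View pics/w2.png

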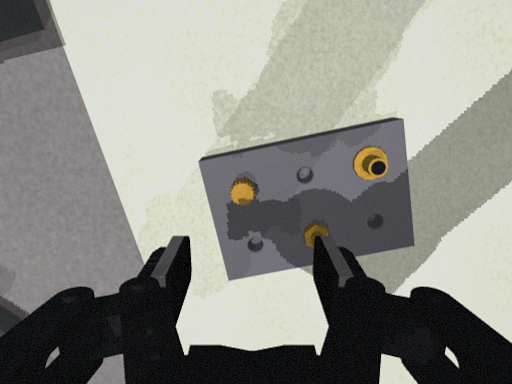

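View pics/w1c.png

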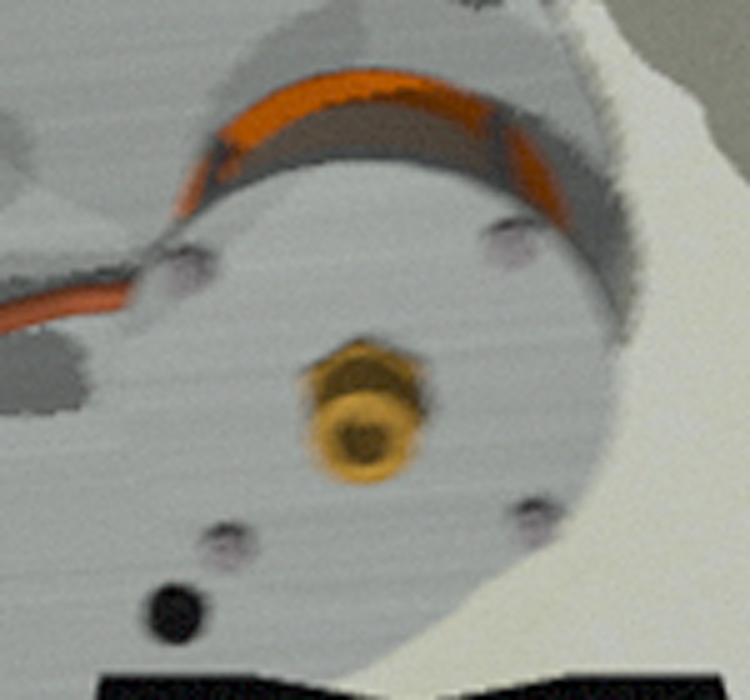

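Here the plug's head centre is at about (242,193). I'm refining both positions.

```bash
python3 -c "
from h import *
print('vent',ray('w1',242.5,297,.095), ray('w1',242.5,297))
print('plug',ray('w2',242,193,.04), ray('w2',242,193))
for p in [(305,174),(257,243),(375,222)]: print('pocket',ray('w2',*p,.022))
print(proj('w2',[.5185,-.38,.04]))
crop('w2',190,300,140,270,6,'w2c')"
```

```text
vent [0.58983923 0.16470026 0.095     ] [0.59599338 0.16283993 0.08535968]
plug [ 0.51664057 -0.37897501  0.04      ] [ 0.51625726 -0.37883983  0.04139967]
pocket [ 0.51847142 -0.32691538  0.022     ]
pocket [ 0.56820443 -0.37940221  0.022     ]
pocket [ 0.5738474  -0.27769562  0.022     ]
[241.31818217 195.5518349 ]
```

View pics/w2c.png

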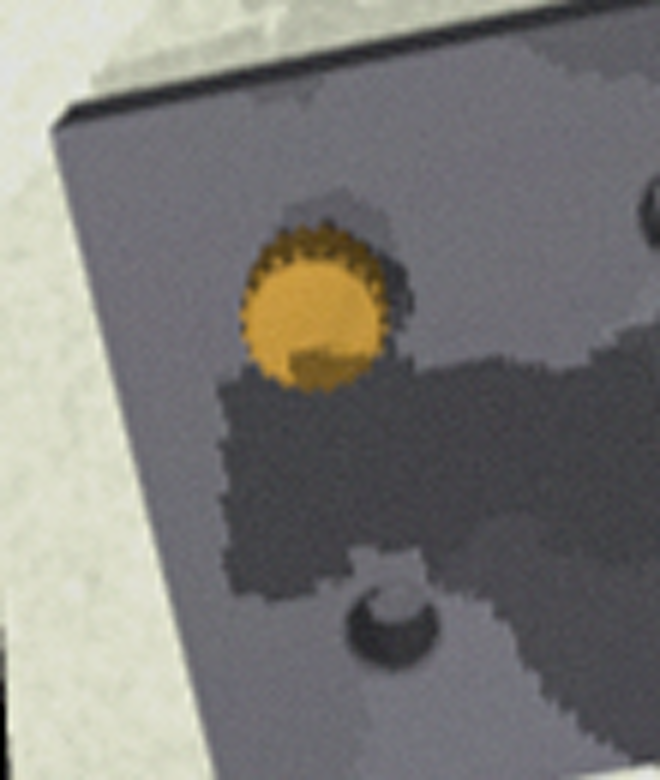

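```bash
python3 -m crank '[[[1,-8,-30],0,0],[[0,0,-30],0,0],[[0,0,-30],0,0],[[0,0,-18],0,0],[[0,0,-8],0,0],[[0,0,-4],0,0],[[0,0,0],0,0]]' 40; python3 -c "
from h import *
snap('wrist','w3')"
```

```text
t: 3.83
ee_pos: [0.5206, -0.3816, 0.043]
ee_rot: [0.383, 3.116, -0.001]
ft_force: [0.2, -0.1, 0.4]
grip_width: 0.496
```

View pics/w3.png

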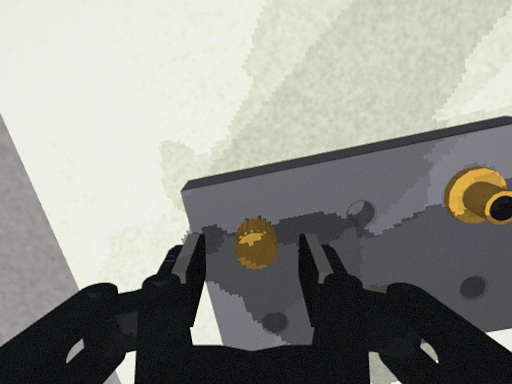

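```bash
python3 -c "
from h import *
crop('w3',160,350,200,340,4,'w3c')
print(read_state()['ee_pos'],proj('w3',[.5206,-.3816,.04]),proj('w3',[.517,-.379,.04]))"
```

```text
[ 0.5208612  -0.38211096  0.04364861] [252.54302408 259.56174455] [256.31796484 251.07709153]
```

View pics/w3c.png

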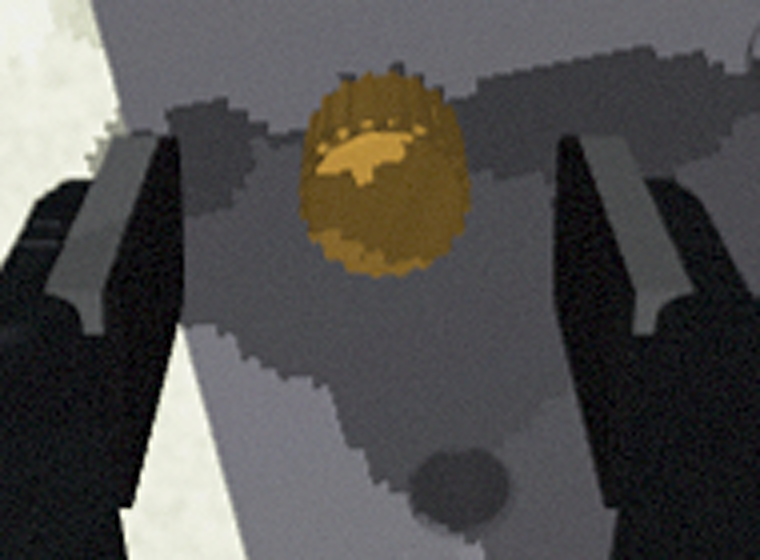

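The plug's top face centre is at (256,250), which agrees with (0.517,-0.379). I centre on it, lower and close.

```bash
python3 -m crank '[[[-4,3,-3],0,0],[[0,0,-3],0,0],[[0,0,0],0,0],[[0,0,0],0,0]]' 40
```

```text
t: 4.22
ee_pos: [0.5152, -0.3785, 0.036]
ee_rot: [0.385, 3.117, -0.0]
ft_force: [0.3, 0.4, 0.9]
grip_width: 0.502
```

```bash
python3 -m crank '[[[1,0,0],0,-0.3],[[0,0,0],0,-0.5],[[0,0,0],0,-1],[[0,0,0],0,-1],[[0,0,0],0,-1],[[0,0,0],0,-1],[[0,0,0],0,-1]]' 50; python3 -c "
from h import *
snap('wrist','w4')"
```

```text
t: 4.8
ee_pos: [0.5166, -0.3788, 0.036]
ee_rot: [0.385, 3.117, -0.0]
ft_force: [-0.2, 0.6, 2.8]
grip_width: 0.185
```

View pics/w4.png

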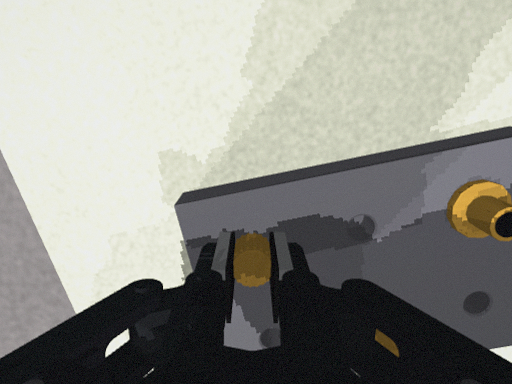

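The plug is held (opening 0.185, about 16–18 mm). Now I lift it and carry it to a viewing spot just past the vent.

```bash
python3 -m crank '[[[0,0,8],0,-1],[[0,0,15],0,-1],[[0,0,30],0,-1],[[0,0,36],0,-1],[[0,0,36],0,-1],[[0,0,36],0,-1],[[0,0,36],0,-1],[[0,0,15],0,-1],[[0,20,6],0,-1],[[0,34,0],0,-1],[[0,34,0],0,-1]]' 50;
python3 -m crank '[[[8,36,0],0,-1],[[8,36,0],0,-1],[[8,36,0],0,-1],[[8,36,0],0,-1],[[8,36,0],0,-1],[[8,36,0],0,-1],[[8,36,0],0,-1],[[8,36,0],0,-1],[[8,36,0],0,-1],[[8,36,0],0,-1],[[8,36,0],0,-1],[[8,36,0],0,-1],[[7,18,-20],0,-1],[[0,6,-20],0,-1],[[0,0,-10],0,-1],[[0,0,0],0,-1],[[0,0,0],0,-1]]';
python3 -c "
from h import *
snap('wrist','w5')
print(read_state()['q'].round(2),read_state()['ee_pos'])"
```

```text
t: 5.77
ee_pos: [0.515, -0.2919, 0.2555]
ee_rot: [0.393, 3.115, -0.002]
ft_force: [0.6, 0.4, -1.3]
grip_width: 0.187
t: 7.18
ee_pos: [0.6186, 0.163, 0.2036]
ee_rot: [-0.389, -3.116, 0.003]
ft_force: [0.8, -0.1, 0.3]
grip_width: 0.187
[-0.76  0.44  0.57  1.68 -0.26  1.1   1.21] [0.61955261 0.16285784 0.20468291]
```

View pics/w5.png

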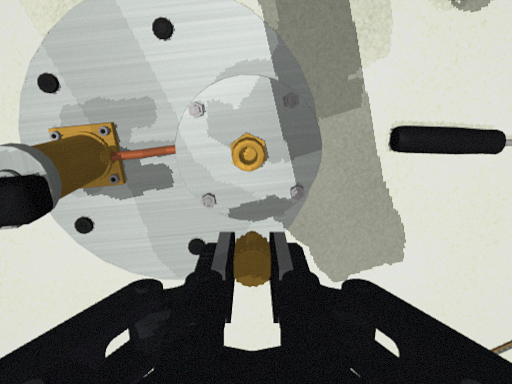

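```bash
python3 -c "
from h import *
crop('w5',200,310,110,300,4,'w5c')
for v in (152,155): print(ray('w5',249,v,.095))
# rods by wrist
for p in [(197,109),(291,100),(209,200),(297,190)]: print('rod',ray('w5',*p,.083))
"
```

```text
[0.58876477 0.16789557 0.095     ]
[0.59087511 0.16735582 0.095     ]
rod [0.55079523 0.13835638 0.083     ]
rod [0.56142359 0.20612629 0.083     ]
rod [0.61982006 0.12738067 0.083     ]
rod [0.62876157 0.19612895 0.083     ]
```

View pics/w5c.png

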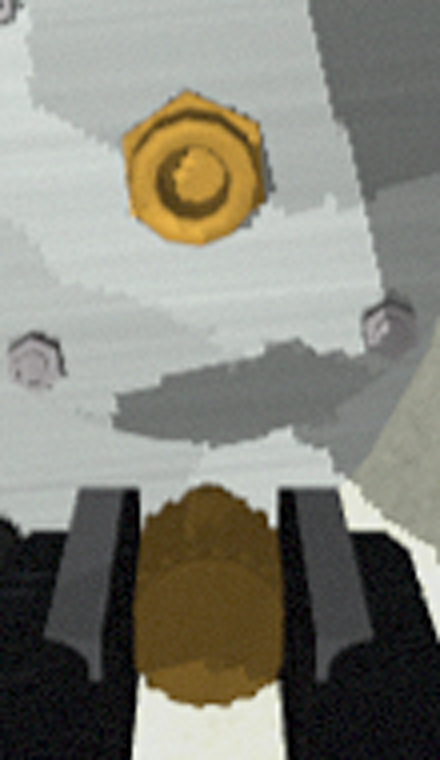

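```bash
python3 -c "
from h import *
v=ray('w5',248.6,154.5,.095);p=ray('w5',251.9,267.4,.2087);print(v,p,v-p)
print(np.load('/tmp/w5.npz')['depth'][267,252],ray('w5',252,267))
p4=ray('w4',252,261,.040);print(p4)
"
```

```text
[0.59045201 0.16716669 0.095     ] [0.61786539 0.16286649 0.2087    ] [-0.02741339  0.0043002  -0.1137    ]
0.14254832 [0.61854239 0.16273606 0.20711561]
[ 0.51359498 -0.37831787  0.04      ]
```

```bash
python3 -m crank '[[[-14,2,0],0,-1],[[-14,2,0],0,-1],[[0,0,-25],0,-1],[[0,0,-25],0,-1],[[0,0,-18],0,-1],[[0,0,-8],0,-1],[[0,0,0],0,-1],[[0,0,0],0,-1]]';
python3 -c "
from h import *
snap('wrist','w6');snap('side','s6');snap('top','t6')
crop('w6',180,330,180,320,5,'w6c');crop('s6',190,270,120,200,8,'s6c')
print(read_state()['ee_pos'],read_state()['ft_force'])"
```

```text
t: 7.9
ee_pos: [0.5922, 0.1685, 0.1289]
ee_rot: [0.388, 3.116, 0.001]
ft_force: [0.1, 0.3, -1.5]
grip_width: 0.185
[0.59281856 0.16938487 0.12966278] [-0.61384134 -0.20419757 -0.1251919 ]
```

View pics/w6c.png

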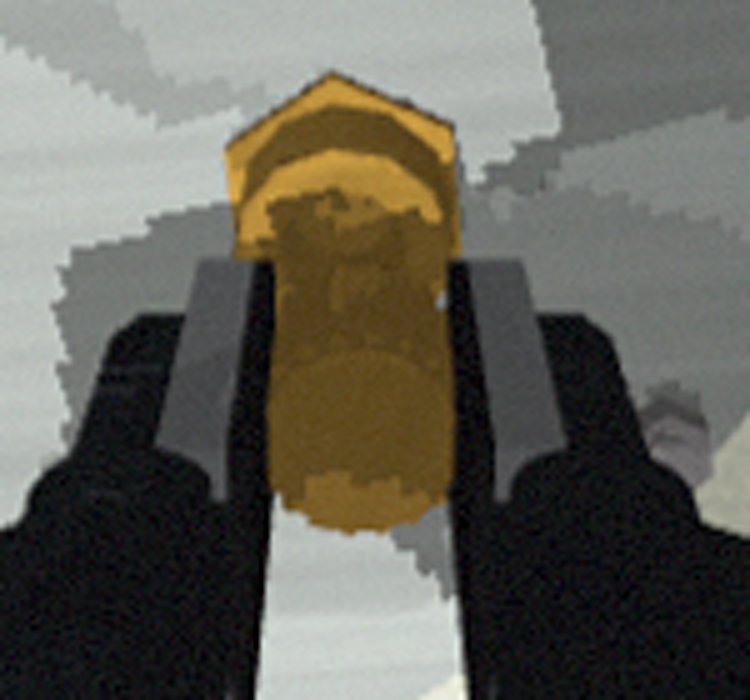

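View pics/s6c.png

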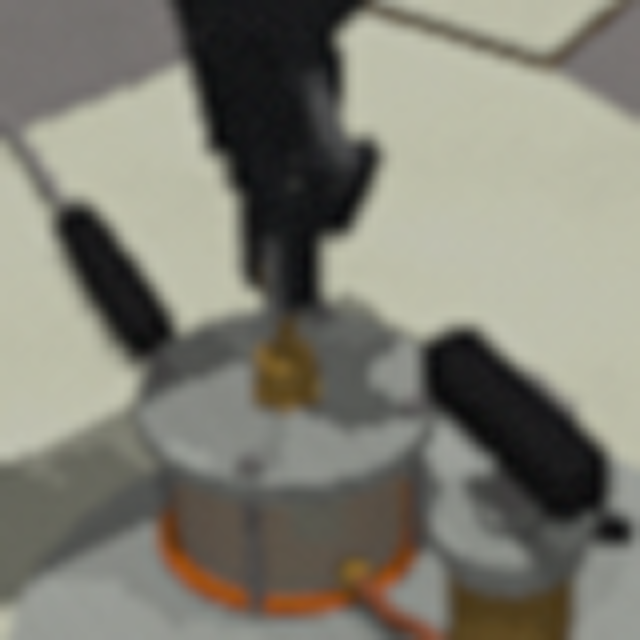

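In the wrist view the plug is about 2 mm to the +y side of the vent (plug u≈252, vent u≈248.6). I correct that and lower the stem into the mouth.

```bash
python3 -m crank '[[[-1,-2,0],0,-1],[[0,0,0],0,-1],[[0,0,-4],0,-1],[[0,0,-4],0,-1],[[0,0,-3],0,-1],[[0,0,0],0,-1]]';
python3 -c "
from h import *
snap('wrist','w7')
crop('w7',180,330,180,320,5,'w7c')
print(read_state()['ee_pos'],read_state()['ft_force'])"
```

```text
t: 8.55
ee_pos: [0.5897, 0.1673, 0.1156]
ee_rot: [-0.385, -3.117, 0.001]
ft_force: [0.5, -1.0, -0.6]
grip_width: 0.185
[0.58982069 0.167326   0.11587301] [ 0.04744579 -0.15956968 -0.59399037]
```

View pics/w7c.png

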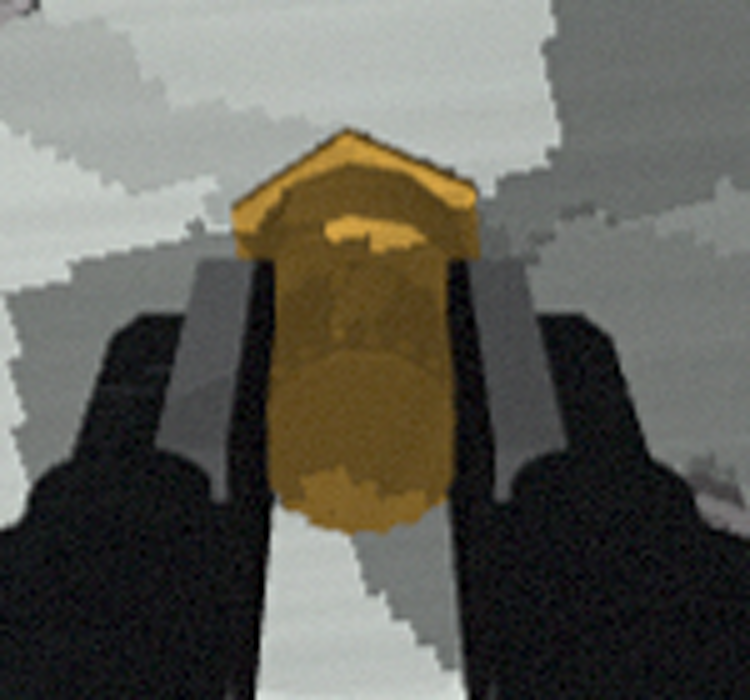

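```bash
python3 -m crank '[[[0,-0.6,-2],0,-1],[[0,0,-2],0,-1],[[0,0,0],0,-1]]'; python3 -m crank '[[[0,0,-2],0,-1],[[0,0,0],0,-1]]'
```

```text
t: 8.85
ee_pos: [0.5899, 0.1668, 0.1121]
ee_rot: [-0.385, -3.117, 0.0]
ft_force: [0.6, 1.0, 0.3]
grip_width: 0.184
t: 9.02
ee_pos: [0.5899, 0.1669, 0.1102]
ee_rot: [-0.385, -3.117, 0.0]
ft_force: [0.2, -1.0, -0.4]
grip_width: 0.186
```

```bash
python3 -m crank '[[[0,0,-1],0,-1],[[0,0,-1],0,-1],[[0,0,0],0,-1]]'; python3 -m crank '[[[0,0,-1],0,-1],[[0,0,0],0,-1]]';
python3 -c "
from h import *
snap('wrist','w8');snap('side','s8')
crop('w8',180,330,180,320,5,'w8c');crop('s8',190,270,120,200,8,'s8c')"
```

```text
t: 9.27
ee_pos: [0.5902, 0.1669, 0.109]
ee_rot: [-0.385, -3.118, -0.0]
ft_force: [-1.3, 0.2, 2.9]
grip_width: 0.187
t: 9.43
ee_pos: [0.5903, 0.1669, 0.109]
ee_rot: [-0.385, -3.117, -0.001]
ft_force: [-3.6, -0.8, 7.4]
grip_width: 0.181
```

View pics/w8c.png

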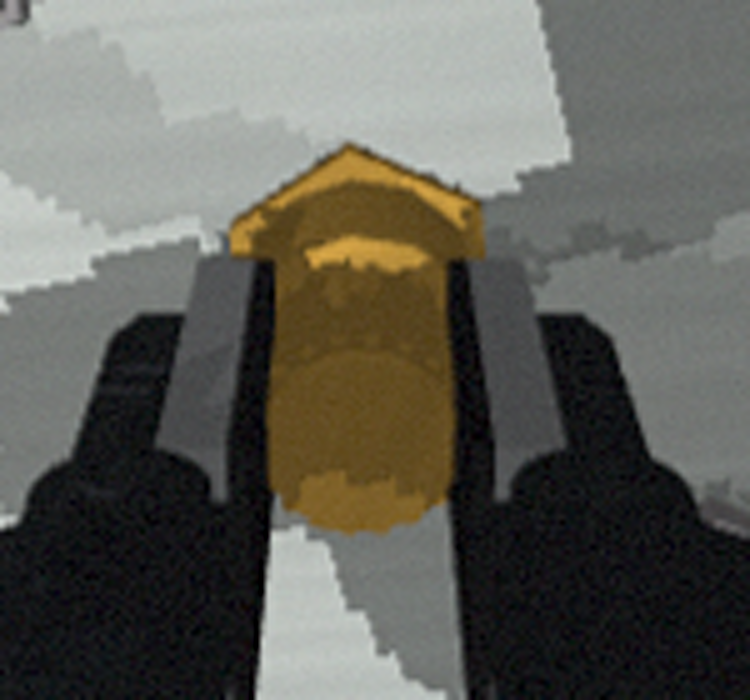

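View pics/s8c.png

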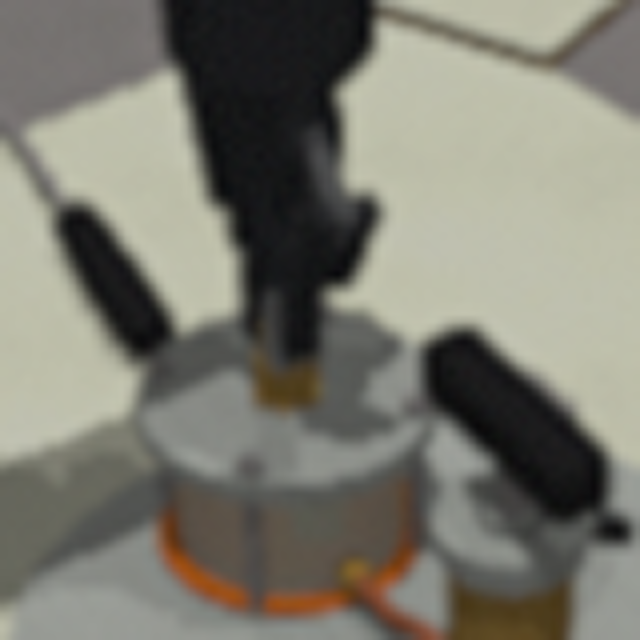

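The TCP stops at 0.109, which is the predicted seated height, with 7 N of resistance. I release, back off and look.

```bash
python3 -m crank '[[[0,0,0],0,-0.6],[[0,0,0],0,-0.3],[[0,0,0],0,0],[[0,0,0],0,0],[[0,0,0],0,0],[[0,0,5],0,0],[[0,0,15],0,0],[[0,0,30],0,0],[[10,0,36],0,0],[[20,0,20],0,0],[[0,0,0],0,0]]';
python3 -c "
from h import *
snap('wrist','w9');snap('side','s9')
crop('w9',180,330,100,240,5,'w9c');crop('s9',190,270,120,200,8,'s9c')"
```

```text
t: 10.45
ee_pos: [0.627, 0.1671, 0.2209]
ee_rot: [0.385, 3.104, 0.008]
ft_force: [1.5, -0.0, 1.2]
grip_width: 0.501
```

View pics/w9.png

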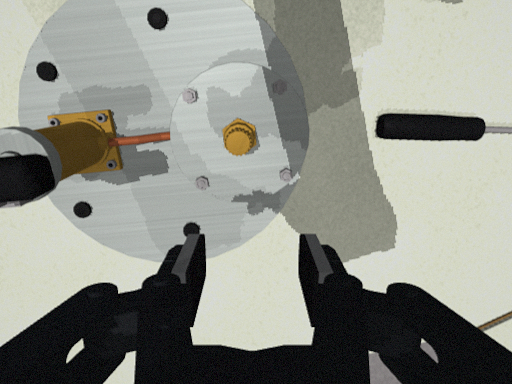

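View pics/s9c.png

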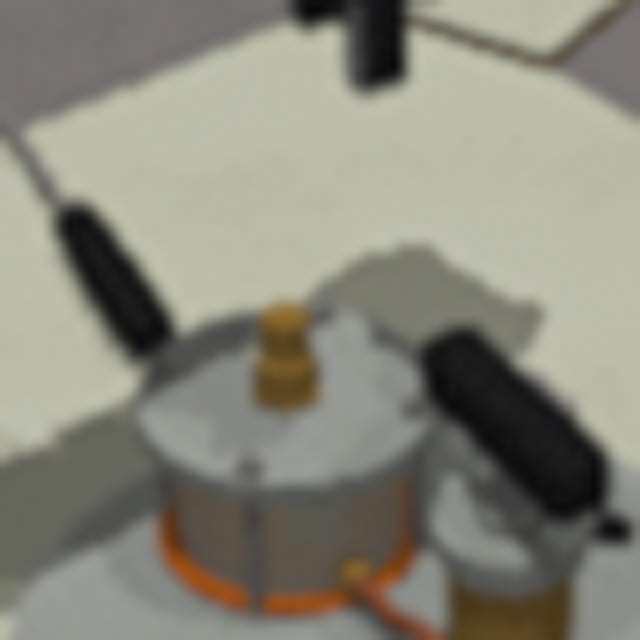

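View pics/w9c.png

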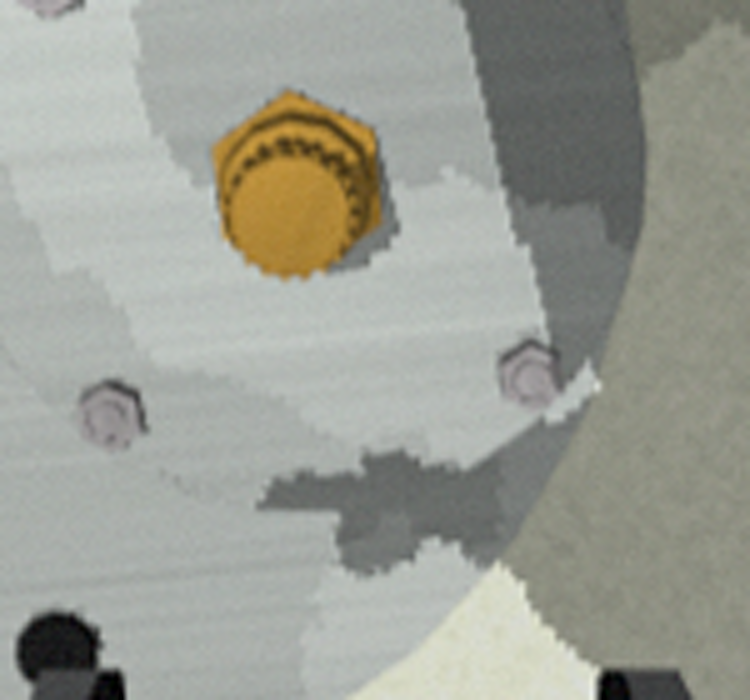

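The plug is seated upright in the port. I'm checking its top height by depth, then moving over the handle with the jaws turned.

```bash
python3 -c "
from h import *
print([ray('w9',u,v).round(4) for u,v in((238,141),(241,143),(236,145))])"
python3 -m crank '[[[0,0,15],-0.12,0.5],[[0,0,15],-0.12,1],[[-6,-18,0],-0.12,1],[[-6,-18,0],-0.12,1],[[-6,-18,0],-0.12,1],[[-6,-18,0],-0.12,1],[[-6,-18,0],-0.12,1],[[-6,-18,0],-0.12,1],[[-6,-18,0],-0.12,1],[[-6,-18,0],-0.12,1],[[-6,-18,0],-0.12,1],[[-6,-18,0],-0.12,1],[[0,-6,0],-0.03,1],[[0,0,0],0,1],[[0,0,0],0,1]]'
python3 -c "
from h import *
snap('wrist','w10');s=read_state();print(s['q'].round(2),s['ee_pos'],cv2.Rodrigues(s['ee_rot'])[0].round(3))"
```

```text
[array([0.5892, 0.1669, 0.1129]), array([0.5912, 0.1686, 0.1121]), array([0.5917, 0.1648, 0.1126])]
t: 11.8
ee_pos: [0.5596, -0.0181, 0.2427]
ee_rot: [-2.373, -2.057, 0.001]
ft_force: [0.5, 0.5, 0.0]
grip_width: 1.005
[-0.85  0.31  0.97  1.85 -0.29  1.13  0.08] [ 0.56004807 -0.0173298   0.24287222] [[ 0.141  0.99  -0.001]
 [ 0.99  -0.141  0.001]
 [ 0.001 -0.001 -1.   ]]
```

View pics/w10.png

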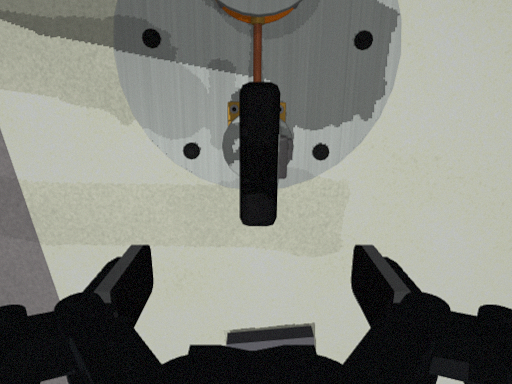

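The plug top reads 0.1126 m (0.113 is seated). In this view the bar lies upright in the image, centre about (259,154), with the button on its right (+x) side.

```bash
python3 -c "
from h import *
for p in [(259,154),(259,86),(259,223)]: print(ray('w10',*p,.175),ray('w10',*p))
crop('w10',215,305,75,235,4,'w10c')"
```

```text
[0.56810169 0.01584863 0.175     ] [0.56809391 0.01558354 0.17349711]
[0.57337475 0.05430264 0.175     ] [0.57342166 0.05433929 0.17279712]
[ 0.56210751 -0.02786417  0.175     ] [ 0.56205492 -0.02845452  0.17350851]
```

View pics/w10c.png

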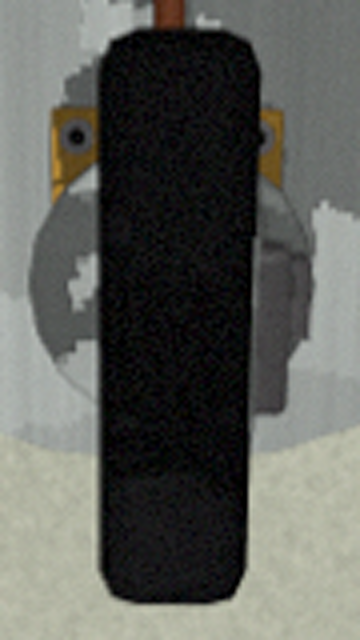

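```bash
python3 -c "
from h import *
for z in(.161,.165,.173): print(ray('w10',282,137,z),ray('w10',282,178.5,z))
print(ray('w10',281,160))"
```

```text
[0.58384784 0.02204531 0.161     ] [ 0.58068948 -0.00472786  0.161     ]
[0.58357178 0.02258829 0.165     ] [ 0.58047267 -0.0036826   0.165     ]
[0.58301966 0.02367427 0.173     ] [ 0.58003905 -0.0015921   0.173     ]
[0.58098807 0.00928703 0.16963773]
```

```bash
python3 -m crank '[[[4,15,0],0,1],[[4,15,0],0,0.6],[[0,0,-25],0,0.6],[[0,0,-25],0,0.6],[[0,0,-18],0,0.6],[[0,0,-9],0,0.6],[[0,0,-4],0,0.6],[[0,0,0],0,0.6],[[0,0,0],0,0.6]]' 40
python3 -c "
from h import *
snap('wrist','w11');snap('side','s11');s=read_state();print(s['ee_pos'],s['ft_force'])
crop('s11',200,310,110,220,6,'s11c')"
```

```text
t: 12.6
ee_pos: [0.5691, 0.0116, 0.1633]
ee_rot: [2.375, 2.056, 0.002]
ft_force: [-0.3, -0.2, 0.1]
grip_width: 0.804
[0.56939196 0.01103757 0.16395421] [ 0.05109064 -0.14451459 -0.17985053]
```

View pics/w11.png

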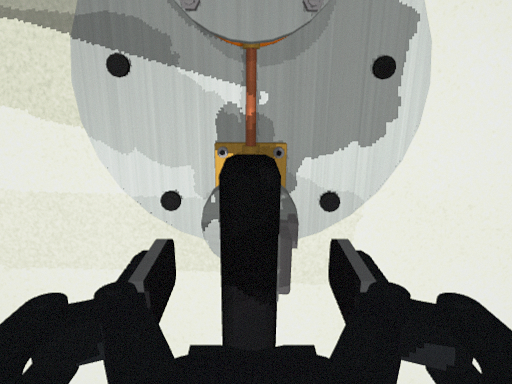

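View pics/s11c.png

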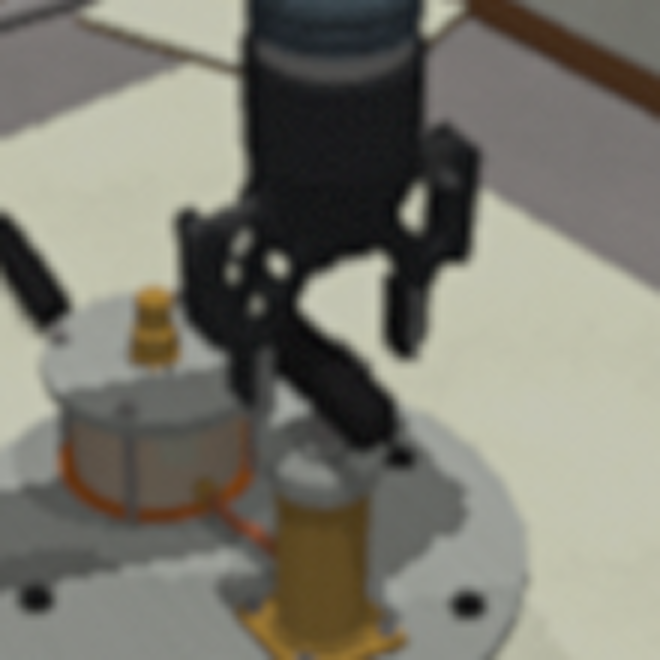

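The jaws straddle the bar (centre u≈251 against jaw centre 252), and the button at v≈225–293 is level with the pads. Next: lower the last bit and squeeze.

```bash
python3 -m crank '[[[-1,1,-5],0,0.3],[[0,0,0],0,0],[[0,0,0],0,-0.2],[[0,0,0],0,-1],[[0,0,0],0,-1],[[0,0,0],0,-1],[[0,0,0],0,-1],[[0,0,0],0,-1]]' 70
python3 -c "
from h import *
snap('wrist','w12');s=read_state();print(s['ee_pos'],s['ft_force'])"
```

```text
t: 13.37
ee_pos: [0.5682, 0.0119, 0.1586]
ee_rot: [2.376, 2.054, 0.003]
ft_force: [0.1, 0.6, 5.0]
grip_width: 0.262
[0.56815327 0.01183649 0.15856386] [-0.39011889 -0.37782673  6.52949489]
```

View pics/w12.png

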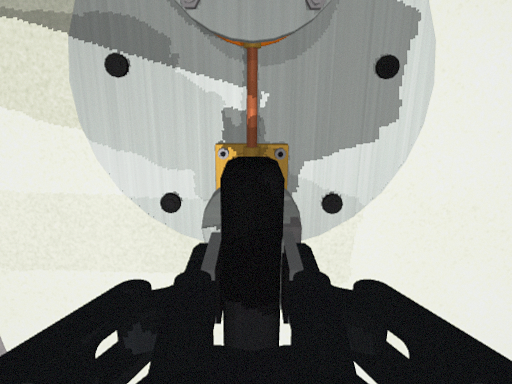

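Opening 0.262 matches bar plus button fully in (the 18 mm plug read 0.185). Now I draw up, gently first.

```bash
python3 -m crank '[[[0,0,3],0,-1],[[0,0,5],0,-1],[[0,0,6],0,-1],[[0,0,6],0,-1],[[0,0,0],0,-1]]' 
python3 -m crank '[[[0,0,6],0,-1],[[0,0,8],0,-1],[[0,0,8],0,-1],[[0,0,6],0,-1],[[0,0,0],0,-1]]'
```

```text
t: 13.83
ee_pos: [0.5681, 0.0119, 0.1779]
ee_rot: [2.375, 2.053, 0.003]
ft_force: [4.4, 0.2, -4.8]
grip_width: 0.268
t: 14.25
ee_pos: [0.568, 0.0119, 0.2059]
ee_rot: [2.375, 2.053, 0.003]
ft_force: [4.2, -0.6, -4.7]
grip_width: 0.265
```

```bash
python3 -m crank '[[[0,0,5],0,-1],[[0,0,6],0,-1],[[0,0,6],0,-1],[[0,0,6],0,-1],[[0,0,0],0,-1]]' 
python3 -m crank '[[[0,0,6],0,-1],[[0,0,6],0,-1],[[0,0,6],0,-1],[[0,0,4],0,-1],[[0,0,0],0,-1],[[0,0,0],0,-1]]'
```

```text
t: 14.67
ee_pos: [0.5679, 0.0119, 0.2278]
ee_rot: [2.375, 2.053, 0.002]
ft_force: [8.3, -0.5, -10.3]
grip_width: 0.27
t: 15.17
ee_pos: [0.5679, 0.0119, 0.2489]
ee_rot: [2.374, 2.053, 0.002]
ft_force: [8.9, -0.5, -11.3]
grip_width: 0.268
```

```bash
python3 -m crank '[[[1,0,4],0,-1],[[0,0,4],0,-1],[[0,0,2],0,-1],[[0,0,0],0,-1],[[0,0,0],0,-1]]' 
python3 -m crank '[[[0,0,1],0,-1],[[0,0,1],0,-1],[[0,0,0],0,-1],[[0,0,0],0,-1]]' 
python3 -m crank '[[[0,0,1],0,-1],[[0,0,0],0,-1],[[0,0,0],0,-1]]'
```

```text
t: 15.58
ee_pos: [0.568, 0.0119, 0.2582]
ee_rot: [2.375, 2.054, -0.001]
ft_force: [7.6, -1.0, -11.8]
grip_width: 0.266
t: 15.92
ee_pos: [0.5679, 0.0119, 0.2589]
ee_rot: [2.375, 2.053, -0.001]
ft_force: [9.6, -1.1, -15.9]
grip_width: 0.27
t: 16.17
ee_pos: [0.5678, 0.012, 0.259]
ee_rot: [2.374, 2.053, -0.002]
ft_force: [11.1, -0.6, -21.4]
grip_width: 0.269
```

The force climbs from 12 to 21 N while the height stays at 0.259, 100 mm above the start, so this is the hard stop. I check with cameras and a hold.

```bash
python3 -m crank '[[[0,0,0],0,-1],[[0,0,0],0,-1],[[0,0,0],0,-1],[[0,0,0],0,-1],[[0,0,0],0,-1],[[0,0,0],0,-1]]' 
python3 -c "
from h import *
snap('wrist','w13');snap('side','s13');snap('top','t13');s=read_state();print(s['ee_pos'],s['ft_force'])
crop('s13',170,310,80,220,5,'s13c')"
```

```text
t: 16.67
ee_pos: [0.5678, 0.0119, 0.259]
ee_rot: [2.375, 2.053, -0.002]
ft_force: [11.1, -1.3, -21.8]
grip_width: 0.266
[0.56783652 0.01191824 0.25898052] [ 11.5743918   -0.46779927 -20.92135499]
```

View pics/w13.png

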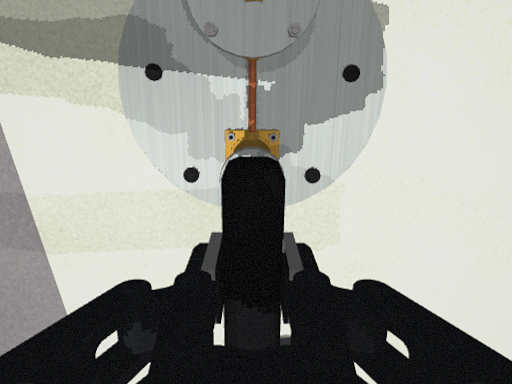

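View pics/s13c.png

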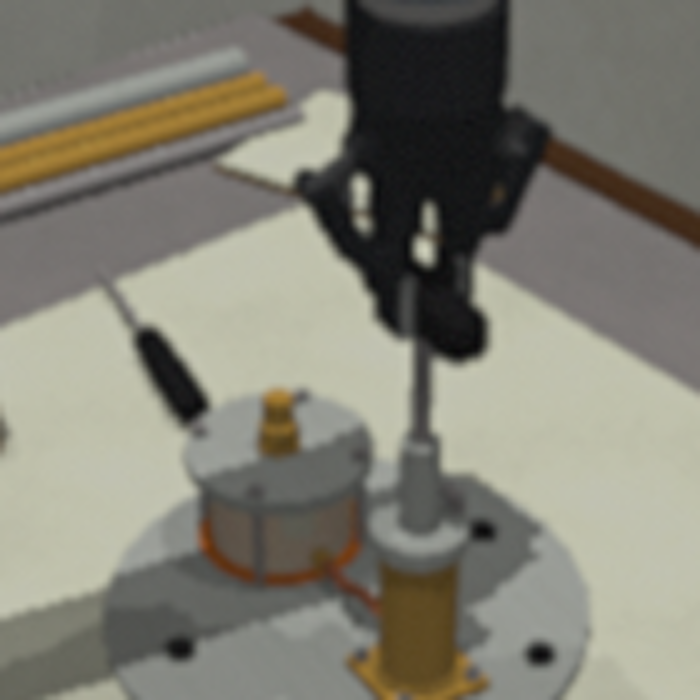

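View pics/t13.png

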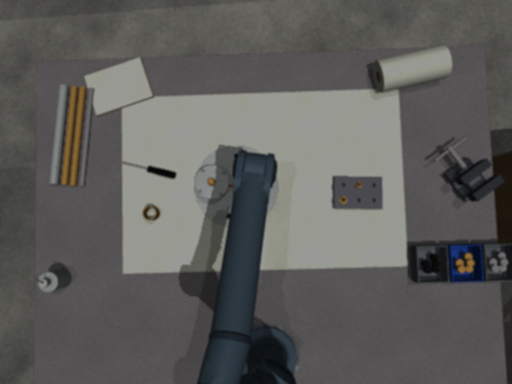

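The side view shows both the steel rod and the aluminium middle tube drawn out, with the plug still in the vent. In the top view the other two fittings, liner and screwdriver are where they were. The bar has not slipped in the jaws, so I hand in.

```bash
python3 -c "
from plant import *
print(finish_job())"
```

```text
the job is handed in; nothing more can be done
None
```

I seated the blanking plug in the vent port and let go of it. Then I squeezed the T-handle's button, drew the handle to the second stop and handed the job in while still holding it there.

- **Plug:** it bottomed at the expected height with 7 N of resistance. After release, depth put its top at about 0.1126 m (0.113 m would be fully home). It still sat in the port in the last side view.
- **Draw:** the handle rose 100 mm. The pull was about 5 N on the first stage and 10–12 N on the second, then climbed to 21 N with no further rise, which marks the hard stop. The height, force and grip opening stayed steady over a 0.5 s hold, and the bar showed no slip. The side view shows both telescopic sections out.
- **Bystanders:** the hose barb, sleeve, liner and screwdriver are in their original places in the last top view.
- **Time and forces:** it took about 17 s, and the wrist force stayed under about 25 N at every reading.
- **Oddities:** a sideways force of about 11 N along x remained at full draw. I shifted 1 mm towards it, which did not clear it. The vent position differed by 2–4 mm between cameras, so I used the wrist camera for the fit.

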